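# Draw down a glue-up press evenly with its four knobs

### The arm

A 6-joint arm with a two-finger parallel gripper is mounted at the origin on the work surface. World frame = base frame: x ahead of the robot, y to its left, z up, the work surface at z = 0. Lengths are in mm, angles in degrees, forces in N, time in s.
With the tool pointing down it reaches from about 300 to 850 mm from the base axis. Payload 4.2 kg.
Tool frame: the origin (TCP) lies midway between the tips of the shut fingers; the grasp point (between the pads) lies 19 mm behind it; x points along the fingers, z is the direction in which the jaws open and shut, and the axes are right-handed (so a half turn about x gives the same grasp; the last joint's range is limited). The gripper opens to 91 mm and grips with 3 to 60 N. Pads are 32 mm wide; open, the fingers measure 118 mm over their backs; the gripper's body (76 mm by 178 mm) begins 60 mm behind the grasp point.
Start: joints at [-69.442, 18.312, 89.639, -0, 72.044, -1.146], TCP at [212.643, -534.253, 213.976] pointing down, gripper open.
Joint ranges: [-177.97, 177.97], [-48.28, 115.42], [12.27, 149.76], [-77.06, 257.06], [2.81, 150.46], [-146.56, 146.56]. Speed limits (degrees/s): [147.25, 147.25, 180, 180, 180, 180].

### API

Orientations are given as [roll, pitch, yaw] about the fixed x, y, z axes, in that order (R = Rz(yaw) Ry(pitch) Rx(roll)).
In Python, from workcell import env gives the robot as it stands.
- The arm moves only by the tool send_rows, never from a script. Its argument "commands" is a list that holds one entry, the list of rows, each a list of 6 numbers: the shift along the tool's x, y, z normalised to -1 to 1, where 1 is 0.1 m, then the turn, a rotation vector about the tool's x, y, z normalised to -1 to 1, where 1 is 2 pi rad. In form: [[[x, y, z, wx, wy, wz], ...]]. A call has 1 to 20 rows; each row is the pose to reach, as a shift and turn from the pose commanded when the call began, along the tool's axes at that moment, turning the shorter way round; what a row does not reach only later rows make up. A row lasts 1/8 s, in which the tool goes at most 62.5 mm and 10.7 degrees, less where a joint would pass 70% of its speed; a pose out of reach is approached as far as the arm can. A call with a number of a shift or a turn outside -1 to 1 is refused whole. A call with a gripper value outside its range is refused whole. "jaw" is the closure, from -1 (fully open) to 1 (shut), so that 0 is half open, set as the call begins (left out, the last holds). The fingers move at their own pace and stop on an object; "force" is the grip in N (left out, the last holds). Time passes only in rows, so rows that repeat a pose let the fingers close. It gives the time, the measured TCP pose, the force and the opening at its end, in the units of the state.
- env.state(): the state, without advancing time (a new reading comes with each control period).
- env.grab_frame(name): name is "scene" or "top" or "wrist"; returns (picture, depth): 400x640x3 uint8, red, green, blue; 400x640 float32, mm along the optical axis (not along the pixel's ray), 0 where there is no reading.
- env.get_calibration(name): a dict with "mtx" (3x3 intrinsics, pixels), "camera_from_world" (4x4, takes a point from world to camera coordinates). Camera axes: x right, y up, looking along -z (the intrinsics and any distortion apply to the point x, -y, -z); pixel columns grow to the right and rows downward; lengths in mm; the calibration is good to about 2 mm. A picture is of the moment at which its call begins: read the wrist's pose just before it. get_calibration takes no time and is no camera call; for the wrist camera it gives the pose at the moment of the call.
- env.job_done(): hands the job in, once; it reports no verdict.
The state is a dict: "time_s": time; "qpos": joint angles; "qvel": joint speeds; "effort": joint torques, N m; "ee_pos": TCP position; "ee_rot": TCP orientation; "force": force on the tool from outside, world axes, zero at the start; "torque": the same for the moment, N m; "gripper_width": finger opening in mm.
Only numpy, scipy, OpenCV 4.12 (cv2) and the standard library are available. Lean on these libraries where they do the work, as an engineer would, in place of code of your own. Each camera call takes 0.05 s, during which the arm holds its last target.

### The job

Clamp the dark panel in the glue-up press by turning its four red knobs clockwise in two passes, each pass in star order (a knob, then the one diagonally opposite, then the other two). In the first pass turn each knob only until its foot has just touched and lightly presses the panel; in the second turn each until it comes up solid, without forcing it further. Leave the cup, the jar and the chisel where they are.

Things in the scene. Friction and masses are not known exactly. Their poses are not given: they have to be found in the camera images.
- press: Glue-up press, fixed to the bench: plywood base board 240 (x) x 290 (y) x 18 mm, and over it two green steel crossbars 34 mm wide that run along the press's y at x = +-70 mm, tops 90 mm above the bench, on steel posts. Each crossbar carries two red bar knobs. Origin: centre of the underside of the base board, on the bench; x and y along its sides. Its yaw is within 0.6 rad of the world's.
- panel: Loose dark grooved wooden panel 210 x 210 x 28 mm, about 1 kg, lying flat on the base board under the crossbars, roughly centred between the posts. Origin: centre of its underside; z up.
- cup: Cream ceramic cup, 76 mm across, 85 mm tall, standing beside the press; bystander. Origin: centre of its underside.
- jar: Amber glass jar with yellow cap, 60 mm across, 75 mm tall, standing beside the press; bystander. Origin: centre of its underside.
- chisel: Wood chisel 210 mm long, 22 mm tall, lying beside the press; bystander. Origin: on its underside, near mid-length; x towards the blade.
- knob1_axis (a point): Fixed point on the axis of the far left (+x, +y) knob, at press (70, 85) mm, 126 mm above the bench: the height to grip. Axes are the press's. Its diagonal partner is knob 3. Knob: bar 46 mm long, 15 thick, 101 to 141 mm above the bench, on a 34 mm disc (top at 101 mm). It stays at its height as it turns.
- knob1 (a joint): Angle of the far left (+x, +y) knob, rad: 0 is fully slack, grows as it is turned clockwise seen from above (tightening), stop at 3.3. It holds its angle when released, but springs back a little from a hard turn.
- screw1: Screw under knob 1: 12 mm steel rod, origin on its axis, 67 mm above the bench at angle 0; goes down 8 mm per rad of its knob. Below it a black rubber foot, 26 mm across, on a hidden spring of 4 mm travel, presses the panel. All four screws are alike, but each foot stands out by its own amount, which cannot be read beforehand.
- knob2_axis (a point): Fixed point on the axis of the far right (+x, -y) knob, at press (70, -85) mm, 126 mm above the bench: the height to grip. Axes are the press's. Its diagonal partner is knob 4. Same knob as knob 1. The bar's long axis lies along the press's x at angle 0; a white mark is on its -x half.
- knob2 (a joint): Angle of the far right (+x, -y) knob, rad: 0 is fully slack, grows as it is turned clockwise seen from above (tightening), stop at 3.3. It holds its angle when released, but springs back a little from a hard turn.
- screw2: Screw under knob 2: 12 mm steel rod, origin on its axis, 67 mm above the bench at angle 0; goes down 8 mm per rad of its knob. Its foot first touches the panel somewhere between 0.25 and 1.0 rad of the knob; its spring is shut about 0.65 rad later: then the knob is up solid, tight. All four are alike in this.
- knob3_axis (a point): Fixed point on the axis of the near right (-x, -y) knob, at press (-70, -85) mm, 126 mm above the bench: the height to grip. Axes are the press's. Its diagonal partner is knob 1. Same knob as knob 1.
- knob3 (a joint): Angle of the near right (-x, -y) knob, rad: 0 is fully slack, grows as it is turned clockwise seen from above (tightening), stop at 3.3. It holds its angle when released, but springs back a little from a hard turn.
- screw3: Screw under knob 3: 12 mm steel rod, origin on its axis, 67 mm above the bench at angle 0; goes down 8 mm per rad of its knob. Feel while turning (all four): 0.20 N m free, soon 0.31 (14 N clamping) once the foot touches, then +0.15 N m per rad as the spring closes, 0.39 (24 N) where it is shut, then steeply up.
- knob4_axis (a point): Fixed point on the axis of the near left (-x, +y) knob, at press (-70, 85) mm, 126 mm above the bench: the height to grip. Axes are the press's. Its diagonal partner is knob 2. Same knob as knob 1.
- knob4 (a joint): Angle of the near left (-x, +y) knob, rad: 0 is fully slack, grows as it is turned clockwise seen from above (tightening), stop at 3.3. It holds its angle when released, but springs back a little from a hard turn.
- screw4: Screw under knob 4: 12 mm steel rod, origin on its axis, 67 mm above the bench at angle 0; goes down 8 mm per rad of its knob. Too far (all four): 0.68 N m (60 N clamping) spoils the panel; that is about 0.2 rad after the spring is shut. Of every torque, 0.20 is friction; it opposes whichever way the hand pulls, so at rest the hand may read 0.2 below to 0.2 above the load.

How it is judged (in metres and radians):
On the way:
1. first pass done: all four feet press the panel lightly (each 3 to 22 N) (contact force between screw1 and panel between 3 and 22 N and contact force between screw2 and panel between 3 and 22 N and contact force between screw3 and panel between 3 and 22 N and contact force between screw4 and panel between 3 and 22 N), for 0.2 s.
At the end, for the whole second after the job is handed in: All four screws are tight (each foot presses the panel with 20 to 60 N, its spring shut or nearly so), the panel lies within 12 mm of where it started, and the cup, jar and chisel within 20 mm (contact force between screw1 and panel between 20 and 60 N and contact force between screw2 and panel between 20 and 60 N and contact force between screw3 and panel between 20 and 60 N and contact force between screw4 and panel between 20 and 60 N and distance of panel from where it was at the start of the episode below 0.012 m and distance of each of cup, jar, chisel from where it was at the start of the episode below 0.02 m); the robot touches nothing.
It fails at once if a knob is forced: its screw presses the panel with more than 60 N (contact force between any of screw1, screw2, screw3, screw4 and panel above 60 N).
It fails at once if a knob is drawn up hard (over 24 N) while another screw does not press the panel yet ((contact force between screw1 and panel above 24 N and contact force between any of screw2, screw3, screw4 and panel below 0.5 N) or (contact force between screw2 and panel above 24 N and contact force between any of screw1, screw3, screw4 and panel below 0.5 N) or (contact force between screw3 and panel above 24 N and contact force between any of screw1, screw2, screw4 and panel below 0.5 N) or (contact force between screw4 and panel above 24 N and contact force between any of screw1, screw2, screw3 and panel below 0.5 N)).
It fails at once if first pass out of star order: two neighbouring screws press the panel while the other two do not ((contact force between each of screw1, screw2 and panel above 3 N and contact force between each of screw3, screw4 and panel below 0.5 N) or (contact force between each of screw2, screw3 and panel above 3 N and contact force between each of screw4, screw1 and panel below 0.5 N) or (contact force between each of screw3, screw4 and panel above 3 N and contact force between each of screw1, screw2 and panel below 0.5 N) or (contact force between each of screw4, screw1 and panel above 3 N and contact force between each of screw2, screw3 and panel below 0.5 N)).
It fails at once if second pass out of star order: two neighbouring screws are hard up (over 23.5 N) while the other two are still under 18 N ((contact force between each of screw1, screw2 and panel above 23.5 N and contact force between each of screw3, screw4 and panel below 18 N) or (contact force between each of screw2, screw3 and panel above 23.5 N and contact force between each of screw4, screw1 and panel below 18 N) or (contact force between each of screw3, screw4 and panel above 23.5 N and contact force between each of screw1, screw2 and panel below 18 N) or (contact force between each of screw4, screw1 and panel above 23.5 N and contact force between each of screw2, screw3 and panel below 18 N)).
It fails at once if the cup, jar or chisel is moved more than 20 mm (distance of any of cup, jar, chisel from where it was at the start of the episode above 0.02 m).
It also fails if it takes over 72 s, if anything falls off the work surface, if the arm or the gripper's body presses on something with over 40 N, if the wrist force passes 120 N, or if a joint passes its speed limit or range.

## Working session

There is one attempt and no reset: what is moved stays moved. The work goes in short steps, Python scripts to look and compute and a tool call to move; the robot and the scene stay as the last step left them, time stands still between calls to the robot, and variables do not carry over. Pictures are saved under pics/ and viewed, and the job is handed in when it is done.

Besides the shell and the picture viewer there is one more tool, called after "Request:" as a command line: name --argument value ..., lists and objects as JSON in quotes. send_rows: Moves the arm, as the interface text tells. Its arguments: {"type":"object","properties":{"commands":{"type":"array","items":{"type":"array","items":{"type":"array","items":{"type":"number","minimum":-1,"maximum":1}}}},"jaw":{"type":"number"},"force":{"type":"number"}},"required":["commands"]}

```bash
ls; mkdir -p pics
python3 - <<'E'
from workcell import env
import cv2,numpy as np
for n in ("top","scene"):
    p,d=env.grab_frame(n); cv2.imwrite(f"pics/{n}0.png",p[:,:,::-1]); np.save(f"pics/{n}0.npy",d)
    c=env.get_calibration(n); print(n,np.round(c["mtx"],2).tolist(),np.round(c["camera_from_world"],4).tolist())
print(env.state())
E
```

```text
pics
top [[418.24, 0.0, 318.14], [0.0, 418.24, 197.32], [0.0, 0.0, 1.0]] [[-0.025, -0.9985, -0.048, 98.0534], [0.9981, -0.0277, 0.0555, -596.4919], [-0.0567, -0.0465, 0.9973, -856.4199], [0.0, 0.0, 0.0, 1.0]]
scene [[377.4, 0.0, 309.86], [0.0, 377.4, 197.97], [0.0, 0.0, 1.0]] [[0.4667, 0.8843, 0.0097, -313.7009], [-0.7741, 0.4032, 0.4881, 397.5099], [0.4278, -0.2353, 0.8727, -1131.9935], [0.0, 0.0, 0.0, 1.0]]
{'time_s': 0.1, 'qpos': array([-6.94426282e+01,  1.83461408e+01,  8.96992267e+01, -1.25615872e-03,
        7.20412439e+01, -1.14572451e+00]), 'qvel': array([-0.06913415, -0.14833034, -0.20566013, -0.05835672, -0.09565657,
        0.07903704]), 'effort': array([-2.06644227e-04, -4.13331664e+01, -2.32510006e+01,  7.28645339e-02,
        4.21842153e-02, -4.40772283e-05]), 'ee_pos': array([ 212.47573441, -533.83200132,  213.22403361]), 'ee_rot': array([179.64433334,  89.91338031, 111.34781791]), 'force': array([ 0.3820424 ,  0.20237286, -0.51270387]), 'torque': array([0.00741908, 0.02823789, 0.04906457]), 'gripper_width': 91.0829320612838}
```

View pics/top0.png

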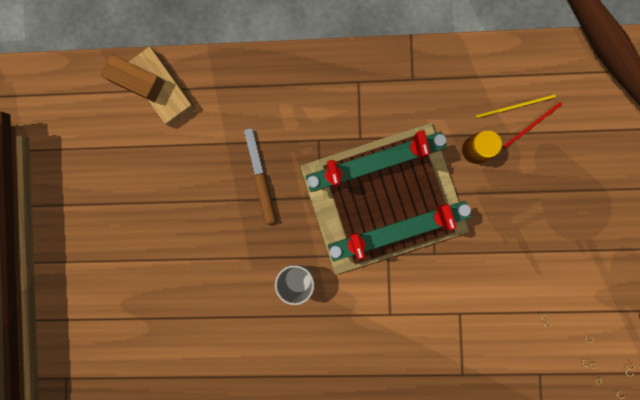

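View pics/scene0.png

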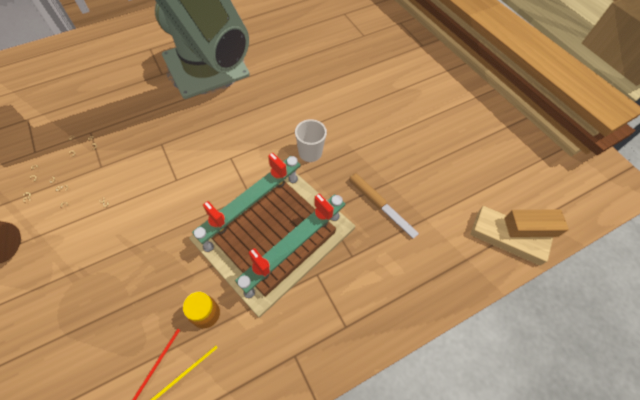

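The top view shows the press with red knobs at about (333,172), (421,144), (358,246) and (447,217). The cup is at (295,285), the jar at (487,145) and the chisel at (260,175). Next I'll measure the press pose.

```bash
cat > h.py <<'E'
import numpy as np, cv2
from workcell import env
def cloud(n,d):
    c=env.get_calibration(n); K=c["mtx"]; T=c["camera_from_world"]
    v,u=np.mgrid[0:400,0:640]
    x=(u-K[0,2])/K[0,0]*d; y=-(v-K[1,2])/K[1,1]*d
    P=np.stack([x,y,-d],-1)
    return (P-T[:3,3])@T[:3,:3]
def proj(n,p):
    c=env.get_calibration(n); K=c["mtx"]; T=c["camera_from_world"]
    q=np.asarray(p)@T[:3,:3].T+T[:3,3]; return np.stack([K[0,0]*q[...,0]/-q[...,2]+K[0,2],-K[1,1]*q[...,1]/-q[...,2]+K[1,2]],-1)
E
python3 - <<'E'
from h import *
for n in ("top","scene"):
    p=cv2.imread(f"pics/{n}0.png"); d=np.load(f"pics/{n}0.npy"); P=cloud(n,d)
    b,g,r=[p[...,i].astype(int) for i in range(3)]
    red=(r>120)&(g<70)&(b<70); 
    k,l,s,c=cv2.connectedComponentsWithStats(red.astype(np.uint8))
    print(n)
    for i in range(1,k):
        if s[i,4]<40: continue
        Q=P[l==i]; z=Q[:,2]; T=Q[z>134]
        if len(T)<10: print("skip",c[i],np.percentile(z,[5,50,95]));continue
        m=T[:,:2]; ctr=cv2.minAreaRect(m.astype(np.float32)); w,V=np.linalg.eigh(np.cov(m.T)); a=V[:,1]
        print(c[i].round(),len(T),np.round(np.median(z)),z.max().round(1),np.round(ctr[0],1),np.round(ctr[1],1),"axis deg",np.degrees(np.arctan2(a[1],a[0])).round(1))
    gr=(g>r+25)&(g>b+5)&(P[...,2]>80)&(P[...,2]<97)&(P[...,0]>300)
    k,l,s,c=cv2.connectedComponentsWithStats(gr.astype(np.uint8))
    for i in range(1,k):
        if s[i,4]<150: continue
        Q=P[l==i]; ctr=cv2.minAreaRect(Q[:,:2].astype(np.float32)); w,V=np.linalg.eigh(np.cov(Q[:,:2].T));a=V[:,1]
        print("green",c[i].round(),len(Q),np.median(Q[:,2]).round(1),np.round(ctr[0],1),np.round(ctr[1],1),np.degrees(np.arctan2(a[1],a[0])).round(2))
E
```

```text
top
skip [533.14487633 123.70318021] [-1.24243065  6.1185711   9.03163121]
[422. 141.] 166 140.0 144.6 [ 685.5 -114. ] [44.9 13.4] axis deg -170.2
skip [413.47887324 147.46478873] [ 94.21877401 100.99455293 104.11252542]
[332. 172.] 164 140.0 144.6 [637.   48.3] [44.6 14.4] axis deg -166.9
[448. 216.] 193 141.0 891.9 [560.6 -64.2] [208.3  43.9] axis deg 68.5
skip [437.66216216 218.60810811] [ 98.26156558 100.65422497 102.61435146]
[356. 245.] 173 140.0 144.8 [503.2   8.7] [45.1 14.7] axis deg -165.2
green [376. 161.] 1236 90.1 [661.6 -34.7] [ 33.4 147.9] 106.18
green [319. 180.] 195 90.2 [628.2  78.8] [32.4 40.3] -154.47
green [400. 230.] 1290 90.2 [527.6 -74.7] [ 33.3 145.5] 106.24
green [341. 249.] 204 89.9 [494.   38.9] [32.8 41.1] -151.66
scene
[277. 168.] 88 126.0 796.9 [717.3 -61.2] [ 30.7 474.9] axis deg 161.2
[323. 209.] 107 127.0 796.9 [787.5 -40.8] [ 34.5 369.9] axis deg 149.4
[215. 217.] 106 129.0 144.1 [ 553.6 -155.4] [38.8 13.9] axis deg -156.0
[259. 264.] 163 138.0 796.9 [ 801.  -125.6] [ 24.4 277.6] axis deg 173.5
skip [156.13089005 364.08376963] [4.15383027 6.93398611 9.84527669]
green [248. 197.] 874 90.8 [527.5 -74.4] [ 32.3 145. ] 106.5
green [293. 241.] 1060 90.8 [660.7 -33.6] [ 32.7 147.3] 106.79
```

```bash
python3 - <<'E'
from h import *
from scipy.optimize import least_squares
for n in ("top","scene"):
    p=cv2.imread(f"pics/{n}0.png"); d=np.load(f"pics/{n}0.npy"); P=cloud(n,d)
    b,g,r=[p[...,i].astype(int) for i in range(3)]
    c0=np.array([594.3,-52.7]); th=np.radians(16.5)
    R=np.array([[np.cos(th),-np.sin(th)],[np.sin(th),np.cos(th)]])
    print(n); C=[]
    for i,k in enumerate([(70,85),(70,-85),(-70,-85),(-70,85)]):
        q=c0+R@np.array(k)
        T=P[(np.hypot(P[...,0]-q[0],P[...,1]-q[1])<32)&(P[...,2]>137)&(P[...,2]<145)]
        m=T[:,:2].astype(np.float32); w,V=np.linalg.eigh(np.cov(m.T)); a=V[:,1]; ra=cv2.minAreaRect(m)
        C.append(np.array(ra[0])); print("knob",i+1,len(m),np.round(ra,1) if 0 else (np.round(ra[0],1),np.round(ra[1],1),round(ra[2],1)),m.mean(0).round(1),"ax",(np.degrees(np.arctan(a[1]/a[0]))).round(1), "z",T[:,2].mean().round(1))
    C=np.array(C); print("center",C.mean(0).round(1),"yaw",[np.degrees(np.arctan2(*(C[i]-C[j])[::-1])).round(2) for i,j in((0,3),(1,2))],[np.degrees(np.arctan2(-(C[i]-C[j])[0],(C[i]-C[j])[1])).round(2) for i,j in((0,1),(3,2))])
    # post heights
    for s in (70,-70):
        for t in (118,-118):
            q=c0+R@np.array([s,t]); Q=P[(np.hypot(P[...,0]-q[0],P[...,1]-q[1])<10)&(P[...,2]<150)]
            print("post",s,t,np.percentile(Q[:,2],[10,50,97]).round(1))
E
python3 -c "
import cv2
p=cv2.imread('pics/top0.png')[110:290,290:490];cv2.imwrite('pics/crop.png',cv2.resize(p,None,fx=3.3,fy=3.3,interpolation=2))"
```

```text
top
knob 1 205 (array([636.6,  48.1]), array([45.5, 14.9]), 12.3) [636.6  47.9] ax 12.0 z 140.9
knob 2 210 (array([ 685.3, -114.7]), array([45.7, 14.8]), 11.4) [ 684.6 -114.4] ax 11.5 z 140.7
knob 3 217 (array([ 550.9, -154.2]), array([45.2, 15.6]), 16.7) [ 550.9 -154. ] ax 16.5 z 140.8
knob 4 211 (array([503.1,   8.4]), array([45.5, 14.7]), 14.6) [502.9   8.5] ax 14.6 z 141.1
center [594.  -53.1] yaw [np.float64(16.52), np.float64(16.39)] [np.float64(16.63), np.float64(16.38)]
post 70 118 [89.3 95.5 99. ]
post 70 -118 [89.  93.2 98.9]
post -70 118 [89.3 95.6 99.3]
post -70 -118 [89.1 94.6 98.8]
scene
knob 1 159 (array([636.7,  47. ]), array([44.7, 15.1]), 14.9) [637.5  46.7] ax 12.7 z 141.4
knob 2 194 (array([ 684.3, -115.6]), array([44.9, 14.9]), 11.6) [ 685.  -115.9] ax 11.0 z 141.5
knob 3 166 (array([ 550.2, -154.8]), array([45.3, 14.8]), 15.3) [ 551.7 -154.8] ax 16.0 z 141.6
knob 4 133 (array([502. ,   7.6]), array([45.7, 15.8]), 12.8) [503.7   7.5] ax 15.1 z 141.5
center [593.3 -53.9] yaw [np.float64(16.29), np.float64(16.3)] [np.float64(16.33), np.float64(16.53)]
post 70 118 [19.4 90.6 99.9]
post 70 -118 [ 19.8  90.7 100. ]
post -70 118 [19.5 48.7 99.8]
post -70 -118 [19.5 89.5 99.9]
```

View pics/crop.png

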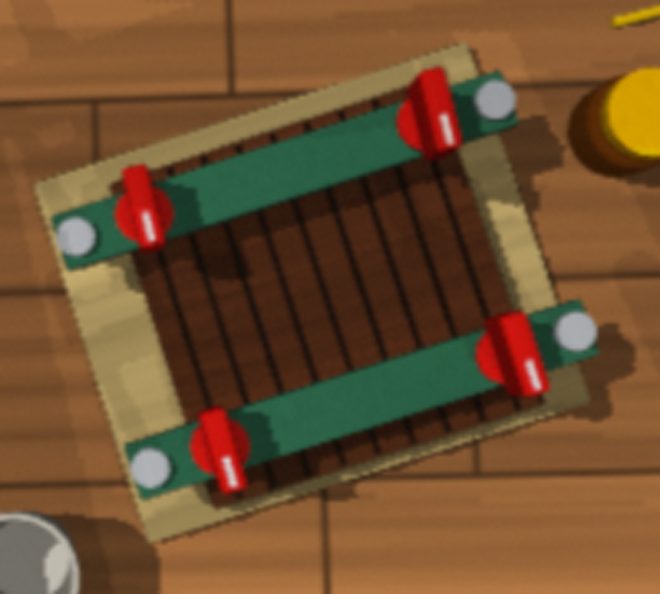

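```bash
cat >> h.py <<'E'
import json,os,sys
from scipy.spatial.transform import Rotation as Ro
KN={1:(636.8,47.7,12.3),2:(684.9,-115.2,11.3),3:(550.6,-154.7,16.3),4:(502.5,8.1,14.8)}
def Rpsi(psi): return Ro.from_euler('xyz',[180,90,psi],degrees=True).as_matrix()
def psi_of(R): return np.degrees(np.arctan2(-R[1,2],-R[0,2]))
def loadc():
    if os.path.exists('c.json'): return json.load(open('c.json'))
    return [212.643,-534.253,213.976,111.704]
def savec(c): json.dump(list(c),open('c.json','w'))
def plan(x,y,z,psi):
    c=loadc(); R=Rpsi(c[3]); s=R.T@(np.array([x,y,z])-c[:3])/100
    t=-((psi-c[3]+180)%360-180)/360
    print("row",np.round(s,3).tolist(),"wx",round(t,4))
def sent(sx,sy,sz,wx):
    c=loadc(); R=Rpsi(c[3]); p=np.array(c[:3])+R@np.array([sx,sy,sz])*100
    savec([*p,(c[3]-360*wx+180)%360-180]); print("cmd",np.round(loadc(),2))
def st():
    s=env.state(); R=Ro.from_euler('xyz',s['ee_rot'],degrees=True).as_matrix()
    print("t",round(s['time_s'],2),"pos",s['ee_pos'].round(1),"psi",psi_of(R).round(2),"F",s['force'].round(1),"M",s['torque'].round(3),"q6",s['qpos'][5].round(2),"eff6",s['effort'][5].round(3),"w",round(s['gripper_width'],1))
E
python3 -c "
from h import *
st(); plan(550.6,-154.7,165,16.3-90)"
```

```text
t 0.1 pos [ 212.5 -533.8  213.2] psi 111.7 F [ 0.4  0.2 -0.5] M [0.007 0.028 0.049] q6 -1.15 eff6 -0.0 w 91.1
row [0.49, 4.544, -2.277] wx -0.485
```

```bash
cat >> h.py <<'E'
def route(x,y,z,psi,rot=0.11,upd=True):
    c=loadc(); c0=list(c)
    for _ in range(12):
        R=Rpsi(c[3]); s=R.T@(np.array([x,y,z])-c[:3])/100; t=-((psi-c[3]+180)%360-180)/360
        n=max(1,np.abs(s).max()/0.99,abs(t)/rot); 
        if np.abs(s).max()<.003 and abs(t)<.0015: break
        a=[round(v,3) for v in s/n]; b=round(t/n,3)
        rows=max(np.linalg.norm(s/n)*100/62.5,abs(b)*360/10.7)
        print(a,"wx",b,"rows>=",round(rows,1))
        p=np.array(c[:3])+R@np.array(a)*100; c=[*p,(c[3]-360*b+180)%360-180]
    savec(c); print("end cmd",np.round(c,2))
E
python3 -c "
from h import *
route(550.6,-154.7,165,16.3-90)"
```

```text
[np.float64(0.107), np.float64(0.99), np.float64(-0.496)] wx -0.106 rows>= 3.6
[np.float64(0.097), np.float64(0.99), np.float64(0.202)] wx -0.096 rows>= 3.2
[np.float64(0.111), np.float64(0.799), np.float64(0.83)] wx -0.11 rows>= 3.7
[np.float64(0.096), np.float64(0.074), np.float64(0.99)] wx -0.095 rows>= 3.2
[np.float64(0.079), np.float64(-0.409), np.float64(0.71)] wx -0.078 rows>= 2.6
end cmd [ 550.62 -154.74  164.98  -73.7 ]
```

Request:
send_rows --commands '[[[0.107,0.99,-0.496,-0.106,0,0],[0.107,0.99,-0.496,-0.106,0,0],[0.107,0.99,-0.496,-0.106,0,0],[0.107,0.99,-0.496,-0.106,0,0],[0.107,0.99,-0.496,-0.106,0,0]]]' --jaw 0 --force 60

```text
time_s: 0.72
ee_pos: [286.3, -451.2, 202.9]
ee_rot: [154.8, 90.0, 124.6]
force: [0.2, 0.2, -0.1]
gripper_width: 46.2
```

Request:
send_rows --commands '[[[0.097,0.99,0.202,-0.096,0,0],[0.097,0.99,0.202,-0.096,0,0],[0.097,0.99,0.202,-0.096,0,0],[0.097,0.99,0.202,-0.096,0,0]]]'

```text
time_s: 1.23
ee_pos: [353.7, -375.6, 193.3]
ee_rot: [137.3, 90.0, 141.8]
force: [-0.5, -0.2, -0.5]
gripper_width: 46.0
```

Request:
send_rows --commands '[[[0.111,0.799,0.83,-0.11,0,0],[0.111,0.799,0.83,-0.11,0,0],[0.111,0.799,0.83,-0.11,0,0],[0.111,0.799,0.83,-0.11,0,0]]]'

```text
time_s: 1.72
ee_pos: [430.3, -289.4, 182.1]
ee_rot: [108.6, 90.0, 152.8]
force: [-0.6, -0.2, -0.4]
gripper_width: 45.5
```

Request:
send_rows --commands '[[[0.096,0.074,0.99,-0.095,0,0],[0.096,0.074,0.99,-0.095,0,0],[0.096,0.074,0.99,-0.095,0,0],[0.096,0.074,0.99,-0.095,0,0]]]'

```text
time_s: 2.22
ee_pos: [496.1, -215.7, 172.5]
ee_rot: [85.7, 90.0, 163.8]
force: [0.8, 0.5, 1.1]
gripper_width: 45.6
```

Request:
send_rows --commands '[[[0.079,-0.409,0.71,-0.078,0,0],[0.079,-0.409,0.71,-0.078,0,0],[0.079,-0.409,0.71,-0.078,0,0],[0.079,-0.409,0.71,-0.078,0,0],[0.079,-0.409,0.71,-0.078,0,0]]]'

```text
time_s: 2.85
ee_pos: [550.3, -155.3, 165.0]
ee_rot: [147.1, 90.0, -106.8]
force: [-0.2, 0.4, -0.3]
gripper_width: 45.9
```

Run:
```python
from h import *
st()
T=env.get_calibration("wrist")
p,d=env.grab_frame("wrist"); cv2.imwrite("pics/w1.png",p[:,:,::-1]); np.save("pics/w1.npy",d)
P=cloud("wrist",d)
r,g,b=[p[...,i].astype(int) for i in range(3)]
m=(r>100)&(g<80)&(b<80)&(P[...,2]>134)&(P[...,2]<147)
k,l,s,c=cv2.connectedComponentsWithStats(m.astype(np.uint8))
for i in range(1,k):
    if s[i,4]>200:
        ra=cv2.minAreaRect(P[l==i][:,:2].astype(np.float32)); print(c[i].round(),s[i,4],np.round(ra[0],1),np.round(ra[1],1),round(ra[2],1),P[l==i][:,2].mean().round(1))
```

```text
t 2.85 pos [ 550.3 -155.3  165. ] psi -73.92 F [-0.2  0.4 -0.3] M [ 0.074 -0.103  0.037] q6 -122.98 eff6 0.016 w 45.9
[558. 220.] 925 [497.3   4.9] [33.4 15.1] 14.6 139.3
[322. 231.] 1111 [ 550.7 -155. ] [45.5 14.4] 15.7 140.3
```

Request:
send_rows --commands '[[[0.3,0,0,0,0,0],[0.58,0,0,0,0,0],[0.58,0,0,0,0,0],[0.58,0,0,0,0,0]]]'

```text
time_s: 3.4
ee_pos: [551.3, -155.2, 108.0]
ee_rot: [-125.0, 89.9, -18.8]
force: [0.2, -0.7, 0.9]
gripper_width: 45.6
```

Request:
send_rows --commands '[[[0,0,0,0,0,0],[0,0,0,0,0,0],[0,0,0,0,0,0],[0,0,0,0,0,0]]]' --jaw 1 --force 60

```text
time_s: 3.9
ee_pos: [550.8, -155.0, 107.3]
ee_rot: [-149.3, 89.9, -43.0]
force: [-0.2, -0.3, 1.6]
gripper_width: 14.8
```

```bash
python3 -c "
from h import *
sent(0.58,0,0,0);st()"
```

```text
cmd [ 550.62 -154.74  106.98  -73.7 ]
t 3.9 pos [ 550.8 -155.   107.3] psi -73.68 F [-0.2 -0.3  1.6] M [ 0.033 -0.08   0.03 ] q6 -123.15 eff6 0.077 w 14.8
```

Request:
send_rows --commands '[[[0,0,0,0.008,0,0],[0,0,0,0.016,0,0],[0,0,0,0.024,0,0]]]'

```text
time_s: 4.28
ee_pos: [550.8, -154.9, 107.3]
ee_rot: [-140.9, 90.0, -43.3]
force: [0.6, -0.7, 1.6]
gripper_width: 14.9
```

```bash
python3 -c "
from h import *
sent(0,0,0,0.024);st()"
```

```text
cmd [ 550.62 -154.74  106.98  -82.34]
t 4.28 pos [ 550.8 -154.9  107.3] psi -82.39 F [ 0.6 -0.7  1.6] M [ 0.065 -0.132  0.171] q6 -114.44 eff6 -0.14 w 14.9
```

Request:
send_rows --commands '[[[0,0,0,0.008,0,0]]]'

```text
time_s: 4.4
ee_pos: [550.8, -154.9, 107.3]
ee_rot: [-136.5, 90.0, -41.8]
force: [0.5, -0.1, 2.5]
gripper_width: 14.9
```

```bash
python3 -c "
from h import *
sent(0,0,0,0.008);st()"
```

```text
cmd [ 550.62 -154.74  106.98  -85.22]
t 4.4 pos [ 550.8 -154.9  107.3] psi -85.27 F [ 0.5 -0.1  2.5] M [ 0.101 -0.147  0.156] q6 -111.56 eff6 -0.14 w 14.9
```

Request:
send_rows --commands '[[[0,0,0,0.008,0,0]]]'

```text
time_s: 4.53
ee_pos: [550.8, -154.9, 107.3]
ee_rot: [-132.2, 90.0, -40.3]
force: [-0.1, -0.7, 2.4]
gripper_width: 14.7
```

```bash
python3 -c "
from h import *
sent(0,0,0,0.008);st()"
```

```text
cmd [ 550.62 -154.74  106.98  -88.1 ]
t 4.53 pos [ 550.8 -154.9  107.3] psi -88.15 F [-0.1 -0.7  2.4] M [ 0.075 -0.041  0.197] q6 -108.68 eff6 -0.14 w 14.7
```

Request:
send_rows --commands '[[[0,0,0,0.008,0,0],[0,0,0,0.016,0,0]]]'

```text
time_s: 4.78
ee_pos: [550.8, -154.8, 107.3]
ee_rot: [-124.9, 90.0, -38.8]
force: [0.0, 0.0, 2.5]
gripper_width: 14.8
```

```bash
python3 -c "
from h import *
sent(0,0,0,0.016);st()"
```

```text
cmd [ 550.62 -154.74  106.98  -93.86]
t 4.78 pos [ 550.8 -154.8  107.3] psi -93.91 F [0.  0.  2.5] M [ 0.079 -0.157  0.153] q6 -102.92 eff6 -0.14 w 14.8
```

Request:
send_rows --commands '[[[0,0,0,0.008,0,0],[0,0,0,0.016,0,0]]]'

```text
time_s: 5.03
ee_pos: [550.8, -154.8, 107.3]
ee_rot: [-113.7, 90.0, -33.4]
force: [0.2, 0.4, 2.7]
gripper_width: 15.0
```

```bash
python3 -c "
from h import *
sent(0,0,0,0.016);st()"
```

```text
cmd [ 550.62 -154.74  106.98  -99.62]
t 5.03 pos [ 550.8 -154.8  107.3] psi -99.68 F [0.2 0.4 2.7] M [ 0.082 -0.15   0.199] q6 -97.16 eff6 -0.14 w 15.0
```

Still free at 0.45 rad, with the J6 effort steady at -0.14.

Request:
send_rows --commands '[[[0,0,0,0.008,0,0],[0,0,0,0.016,0,0]]]'

```text
time_s: 5.28
ee_pos: [550.9, -154.8, 107.3]
ee_rot: [-101.2, 90.0, -26.7]
force: [0.5, 0.2, 1.6]
gripper_width: 14.7
```

```bash
python3 -c "
from h import *
sent(0,0,0,0.016);st()"
```

```text
cmd [ 550.62 -154.74  106.98 -105.38]
t 5.28 pos [ 550.9 -154.8  107.3] psi -105.44 F [0.5 0.2 1.6] M [ 0.155 -0.091  0.197] q6 -91.4 eff6 -0.14 w 14.7
```

Request:
send_rows --commands '[[[0,0,0,0.008,0,0],[0,0,0,0.016,0,0]]]'

```text
time_s: 5.52
ee_pos: [550.9, -154.7, 107.3]
ee_rot: [-97.6, 90.0, -28.7]
force: [0.1, 0.5, 2.3]
gripper_width: 14.6
```

```bash
python3 -c "
from h import *
sent(0,0,0,0.016);st()"
```

```text
cmd [ 550.62 -154.74  106.98 -111.14]
t 5.53 pos [ 550.9 -154.7  107.3] psi -111.17 F [0.1 0.5 2.3] M [ 0.192 -0.112  0.303] q6 -85.65 eff6 -0.023 w 14.6
```

Request:
send_rows --commands '[[[0,0,0,0.008,0,0],[0,0,0,0.012,0,0]]]'

```text
time_s: 5.78
ee_pos: [550.9, -154.7, 107.3]
ee_rot: [-84.6, 90.0, -20.1]
force: [-0.1, 0.6, 2.8]
gripper_width: 14.5
```

```bash
python3 -c "
from h import *
sent(0,0,0,0.012);st()"
```

```text
cmd [ 550.62 -154.74  106.98 -115.46]
t 5.78 pos [ 550.9 -154.7  107.3] psi -115.46 F [-0.1  0.6  2.8] M [ 0.121 -0.113  0.319] q6 -81.37 eff6 0.199 w 14.5
```

Request:
send_rows --commands '[[[0,0,0,0,0,0],[0,0,0,0,0,0],[-0.3,0,0,0,0,0],[-0.58,0,0,0,0,0],[-0.58,0,0,0,0,0]]]' --jaw 0

```text
time_s: 6.4
ee_pos: [552.0, -155.2, 166.9]
ee_rot: [-81.8, 89.7, -17.2]
force: [-1.0, 0.6, -0.5]
gripper_width: 45.2
```

```bash
python3 -c "
from h import *
sent(-0.58,0,0,0);st();route(636.8,47.7,165,12.3-90)"
```

```text
cmd [ 550.62 -154.74  164.98 -115.46]
t 6.4 pos [ 552.  -155.2  166.9] psi -115.46 F [-1.   0.6 -0.5] M [ 0.034 -0.111 -0.04 ] q6 -81.39 eff6 -0.0 w 45.2
[np.float64(-0.0), np.float64(0.041), np.float64(0.99)] wx -0.047 rows>= 1.6
[np.float64(-0.0), np.float64(-0.256), np.float64(0.99)] wx -0.049 rows>= 1.6
[np.float64(-0.0), np.float64(-0.099), np.float64(0.158)] wx -0.009 rows>= 0.3
end cmd [636.75  47.69 164.98 -77.66]
```

Request:
send_rows --commands '[[[0,0.02,0.5,-0.024,0,0],[0,0.041,0.99,-0.047,0,0],[0,0.041,0.99,-0.047,0,0]]]'

```text
time_s: 6.78
ee_pos: [589.7, -60.9, 163.3]
ee_rot: [75.5, 89.9, 157.2]
force: [-0.7, -0.5, 0.5]
gripper_width: 45.5
```

Request:
send_rows --commands '[[[0,-0.128,0.5,-0.025,0,0],[0,-0.256,0.99,-0.049,0,0],[0,-0.256,0.99,-0.049,0,0]]]'

```text
time_s: 7.15
ee_pos: [629.7, 32.4, 163.4]
ee_rot: [76.0, 89.9, 175.3]
force: [0.2, 0.9, -0.6]
gripper_width: 45.9
```

Request:
send_rows --commands '[[[0,-0.099,0.158,-0.009,0,0],[0,-0.099,0.158,-0.009,0,0],[0,-0.099,0.158,-0.009,0,0]]]'

```text
time_s: 7.52
ee_pos: [636.5, 46.8, 164.8]
ee_rot: [126.6, 90.0, -131.1]
force: [-0.3, 0.6, -0.3]
gripper_width: 46.0
```

```bash
cat >> h.py <<'E'
def wristlook(name):
    st(); p,d=env.grab_frame("wrist"); P=cloud("wrist",d)
    r,g,b=[p[...,i].astype(int) for i in range(3)]
    m=(r>100)&(g<80)&(b<80)&(P[...,2]>134)&(P[...,2]<147)
    k,l,s,c=cv2.connectedComponentsWithStats(m.astype(np.uint8))
    for i in range(1,k):
        if s[i,4]>200:
            ra=cv2.minAreaRect(P[l==i][:,:2].astype(np.float32)); print(c[i].round(),s[i,4],np.round(ra[0],1),np.round(ra[1],1),round(ra[2],1))
E
python3 -c "
from h import *
wristlook('w2')"
```

```text
t 7.53 pos [636.5  46.8 164.8] psi -77.72 F [-0.3  0.6 -0.3] M [ 0.18  -0.106  0.013] q6 -99.08 eff6 -0.001 w 46.0
[26. 36.] 2296 [ 551.2 -154.2] [16.7 46.2] 63.3
[306.  26.] 1328 [512.3  10.4] [27.9 15. ] 14.5
[322. 231.] 1122 [636.8  47.3] [45.1 14.9] 11.7
[ 90. 228.] 494 [ 672.9 -116.9] [21.7 15. ] 11.7
```

Request:
send_rows --commands '[[[0.3,0,0,0,0,0],[0.58,0,0,0,0,0],[0.58,0,0,0,0,0]]]'

```text
time_s: 7.95
ee_pos: [634.9, 46.9, 104.9]
ee_rot: [83.5, 89.7, -174.2]
force: [-1.0, 0.3, 0.9]
gripper_width: 45.9
```

Request:
send_rows --commands '[[[0,0,0,0,0,0],[0,0,0,0,0,0],[0,0,0,0,0,0],[0,0,0,0,0,0]]]' --jaw 1

```text
time_s: 8.45
ee_pos: [637.2, 47.7, 107.8]
ee_rot: [-108.6, 89.9, -6.3]
force: [0.2, -0.4, 2.4]
gripper_width: 14.7
```

Request:
send_rows --commands '[[[0,0,0,0.008,0,0],[0,0,0,0.016,0,0],[0,0,0,0.024,0,0]]]'

```text
time_s: 8.82
ee_pos: [637.2, 47.7, 107.8]
ee_rot: [-102.4, 89.9, -8.8]
force: [-0.8, -0.6, 2.3]
gripper_width: 15.1
```

```bash
python3 -c "
from h import *
sent(.58,0,0,0.0);sent(0,0,0,.024);st()"
```

```text
cmd [636.75  47.69 106.98 -77.66]
cmd [636.75  47.69 106.98 -86.3 ]
t 8.82 pos [637.2  47.7 107.8] psi -86.35 F [-0.8 -0.6  2.3] M [ 0.115 -0.086  0.246] q6 -90.38 eff6 -0.14 w 15.1
```

Request:
send_rows --commands '[[[0,0,0,0.008,0,0],[0,0,0,0.016,0,0]]]'

```text
time_s: 9.07
ee_pos: [637.2, 47.8, 107.8]
ee_rot: [-95.1, 89.9, -7.2]
force: [-0.6, 0.8, 3.4]
gripper_width: 14.7
```

```bash
python3 -c "
from h import *
sent(0,0,0,0.016);st()"
```

```text
cmd [636.75  47.69 106.98 -92.06]
t 9.07 pos [637.2  47.8 107.8] psi -92.1 F [-0.6  0.8  3.4] M [ 0.139 -0.034  0.26 ] q6 -84.63 eff6 -0.08 w 14.7
```

Request:
send_rows --commands '[[[0,0,0,0.008,0,0],[0,0,0,0.012,0,0]]]'

```text
time_s: 9.32
ee_pos: [637.2, 47.7, 107.8]
ee_rot: [-90.9, 89.9, -7.3]
force: [-0.8, 0.1, 4.1]
gripper_width: 14.9
```

```bash
python3 -c "
from h import *
sent(0,0,0,0.012);st()"
```

```text
cmd [636.75  47.69 106.98 -96.38]
t 9.32 pos [637.2  47.7 107.8] psi -96.38 F [-0.8  0.1  4.1] M [ 0.137 -0.068  0.345] q6 -80.35 eff6 0.193 w 14.9
```

Request:
send_rows --commands '[[[0,0,0,0,0,0],[0,0,0,0,0,0],[-0.3,0,0,0,0,0],[-0.58,0,0,0,0,0],[-0.58,0,0,0,0,0]]]' --jaw 0

```text
time_s: 9.95
ee_pos: [638.1, 47.7, 167.0]
ee_rot: [-80.7, 89.7, 2.9]
force: [-0.4, 1.0, 0.4]
gripper_width: 45.8
```

```bash
python3 -c "
from h import *
sent(-0.58,0,0,0);st();route(685,-115.4,165,11.4-90)"
```

```text
cmd [636.75  47.69 164.98 -96.38]
t 9.95 pos [638.1  47.7 167. ] psi -96.38 F [-0.4  1.   0.4] M [ 0.058 -0.21  -0.04 ] q6 -80.37 eff6 -0.0 w 45.8
[np.float64(-0.0), np.float64(-0.417), np.float64(-0.99)] wx -0.031 rows>= 1.7
[np.float64(-0.0), np.float64(-0.127), np.float64(-0.613)] wx -0.018 rows>= 1.0
end cmd [ 684.97 -115.36  164.98  -78.74]
```

Request:
send_rows --commands '[[[0,-0.2,-0.5,-0.015,0,0],[0,-0.417,-0.99,-0.031,0,0],[0,-0.417,-0.99,-0.031,0,0]]]'

```text
time_s: 10.32
ee_pos: [667.1, -58.8, 162.8]
ee_rot: [102.4, 89.9, -163.0]
force: [0.2, 0.8, -0.4]
gripper_width: 45.2
```

Request:
send_rows --commands '[[[0,-0.07,-0.35,-0.01,0,0],[0,-0.127,-0.613,-0.018,0,0],[0,-0.127,-0.613,-0.018,0,0],[0,-0.127,-0.613,-0.018,0,0]]]'

```text
time_s: 10.82
ee_pos: [684.3, -114.0, 164.0]
ee_rot: [48.0, 89.9, 149.3]
force: [-0.0, -0.3, 0.4]
gripper_width: 45.7
```

```bash
python3 -c "
from h import *
wristlook('w')"
```

```text
t 10.82 pos [ 684.3 -114.   164. ] psi -78.75 F [-0.  -0.3  0.4] M [ 0.052 -0.07  -0.   ] q6 -111.7 eff6 0.004 w 45.7
[291.  22.] 1464 [ 555.9 -157.1] [15.6 36.3] 64.2
[584.  12.] 790 [519.4  10.8] [14.4 15.3] 12.3
[557. 211.] 1440 [637.7  46.6] [16.  45.4] 84.5
[319. 231.] 1091 [ 684.9 -115.8] [44.8 14.3] 10.9
```

Aligned over knob 2, so I'll grip it and turn.

Request:
send_rows --commands '[[[0.3,0,0,0,0,0],[0.58,0,0,0,0,0],[0.58,0,0,0,0,0],[0.58,0,0,0,0,0]]]'

```text
time_s: 11.38
ee_pos: [685.6, -114.7, 108.1]
ee_rot: [-110.4, 89.9, -9.1]
force: [0.3, -0.7, 0.1]
gripper_width: 45.6
```

Request:
send_rows --commands '[[[0,0,0,0,0,0],[0,0,0,0,0,0],[0,0,0,0,0,0],[0,0,0,0,0,0]]]' --jaw 1

```text
time_s: 11.88
ee_pos: [685.1, -115.5, 107.4]
ee_rot: [-119.7, 90.0, -18.4]
force: [-0.1, 0.9, 1.9]
gripper_width: 14.9
```

Request:
send_rows --commands '[[[0,0,0,0.008,0,0],[0,0,0,0.016,0,0],[0,0,0,0.024,0,0]]]'

```text
time_s: 12.25
ee_pos: [685.1, -115.4, 107.4]
ee_rot: [-115.1, 90.0, -22.6]
force: [0.3, -0.4, 1.6]
gripper_width: 14.7
```

```bash
python3 -c "
from h import *
sent(.58,0,0,0.0);sent(0,0,0,.024);st()"
```

```text
cmd [ 684.97 -115.36  106.98  -78.74]
cmd [ 684.97 -115.36  106.98  -87.38]
t 12.25 pos [ 685.1 -115.4  107.4] psi -87.44 F [ 0.3 -0.4  1.6] M [ 0.195 -0.119  0.18 ] q6 -103.06 eff6 -0.141 w 14.7
```

Request:
send_rows --commands '[[[0,0,0,0.008,0,0],[0,0,0,0.016,0,0]]]'

```text
time_s: 12.5
ee_pos: [685.1, -115.3, 107.4]
ee_rot: [-98.1, 90.0, -11.3]
force: [0.1, 0.6, 1.9]
gripper_width: 15.0
```

```bash
python3 -c "
from h import *
sent(0,0,0,0.016);st()"
```

```text
cmd [ 684.97 -115.36  106.98  -93.14]
t 12.5 pos [ 685.1 -115.3  107.4] psi -93.2 F [0.1 0.6 1.9] M [ 0.133 -0.07   0.219] q6 -97.3 eff6 -0.141 w 15.0
```

Request:
send_rows --commands '[[[0,0,0,0.008,0,0],[0,0,0,0.016,0,0]]]'

```text
time_s: 12.75
ee_pos: [685.1, -115.3, 107.4]
ee_rot: [-86.7, 90.0, -5.6]
force: [0.2, 0.0, 1.9]
gripper_width: 14.8
```

```bash
python3 -c "
from h import *
sent(0,0,0,0.016);st()"
```

```text
cmd [ 684.97 -115.36  106.98  -98.9 ]
t 12.75 pos [ 685.1 -115.3  107.4] psi -98.96 F [0.2 0.  1.9] M [ 0.185 -0.104  0.225] q6 -91.54 eff6 -0.141 w 14.8
```

Request:
send_rows --commands '[[[0,0,0,0.008,0,0],[0,0,0,0.016,0,0]]]'

```text
time_s: 13.0
ee_pos: [685.1, -115.3, 107.3]
ee_rot: [-72.5, 90.0, 2.8]
force: [-0.1, 0.9, 1.4]
gripper_width: 14.4
```

```bash
python3 -c "
from h import *
sent(0,0,0,0.016);st()"
```

```text
cmd [ 684.97 -115.36  106.98 -104.66]
t 13.0 pos [ 685.1 -115.3  107.3] psi -104.73 F [-0.1  0.9  1.4] M [ 0.225 -0.107  0.194] q6 -85.78 eff6 -0.141 w 14.4
```

Request:
send_rows --commands '[[[0,0,0,0.008,0,0],[0,0,0,0.012,0,0]]]'

```text
time_s: 13.25
ee_pos: [685.1, -115.2, 107.4]
ee_rot: [-64.8, 90.0, 6.2]
force: [0.1, 0.3, 2.0]
gripper_width: 14.2
```

```bash
python3 -c "
from h import *
sent(0,0,0,0.012);st()"
```

```text
cmd [ 684.97 -115.36  106.98 -108.98]
t 13.25 pos [ 685.1 -115.2  107.4] psi -109.0 F [0.1 0.3 2. ] M [ 0.19  -0.085  0.244] q6 -81.5 eff6 0.07 w 14.2
```

Request:
send_rows --commands '[[[0,0,0,0.008,0,0],[0,0,0,0.016,0,0]]]'

```text
time_s: 13.5
ee_pos: [685.2, -115.2, 107.3]
ee_rot: [-55.6, 90.0, 9.6]
force: [0.3, 1.0, 2.2]
gripper_width: 15.0
```

```bash
python3 -c "
from h import *
sent(0,0,0,0.016);st()"
```

```text
cmd [ 684.97 -115.36  106.98 -114.74]
t 13.5 pos [ 685.2 -115.2  107.3] psi -114.81 F [0.3 1.  2.2] M [ 0.191 -0.128  0.192] q6 -75.69 eff6 -0.131 w 15.0
```

Request:
send_rows --commands '[[[0,0,0,0.008,0,0]]]'

```text
time_s: 13.62
ee_pos: [685.2, -115.2, 107.4]
ee_rot: [-52.0, 90.0, 10.3]
force: [-0.3, 0.3, 2.0]
gripper_width: 14.9
```

```bash
python3 -c "
from h import *
sent(0,0,0,0.008);st()"
```

```text
cmd [ 684.97 -115.36  106.98 -117.62]
t 13.62 pos [ 685.2 -115.2  107.4] psi -117.68 F [-0.3  0.3  2. ] M [ 0.296 -0.061  0.241] q6 -72.82 eff6 -0.069 w 14.9
```

Request:
send_rows --commands '[[[0,0,0,0.008,0,0]]]'

```text
time_s: 13.75
ee_pos: [685.2, -115.2, 107.3]
ee_rot: [-49.9, 90.0, 9.5]
force: [0.5, 0.3, 2.5]
gripper_width: 14.4
```

```bash
python3 -c "
from h import *
sent(0,0,0,0.008);st()"
```

```text
cmd [ 684.97 -115.36  106.98 -120.5 ]
t 13.75 pos [ 685.2 -115.2  107.3] psi -120.55 F [0.5 0.3 2.5] M [ 0.261 -0.062  0.311] q6 -69.95 eff6 -0.016 w 14.4
```

Request:
send_rows --commands '[[[0,0,0,0.006,0,0],[0,0,0,0.006,0,0]]]'

```text
time_s: 14.0
ee_pos: [685.2, -115.2, 107.4]
ee_rot: [-33.9, 90.0, 23.4]
force: [-0.6, 1.1, 3.1]
gripper_width: 14.7
```

```bash
python3 -c "
from h import *
sent(0,0,0,0.006);st()"
```

```text
cmd [ 684.97 -115.36  106.98 -122.66]
t 14.0 pos [ 685.2 -115.2  107.4] psi -122.66 F [-0.6  1.1  3.1] M [ 0.274 -0.139 -0.062] q6 -67.85 eff6 -0.049 w 14.7
```

Request:
send_rows --commands '[[[0,0,0,0,0,0],[0,0,0,0,0,0],[-0.3,0,0,0,0,0],[-0.58,0,0,0,0,0],[-0.58,0,0,0,0,0]]]' --jaw 0

```text
time_s: 14.62
ee_pos: [686.3, -115.8, 167.3]
ee_rot: [-70.3, 89.7, -13.0]
force: [0.1, -0.1, -0.7]
gripper_width: 45.3
```

```bash
python3 -c "
from h import *
sent(-0.58,0,0,0);st();route(502.6,8,165,14.8-90)"
```

```text
cmd [ 684.97 -115.36  164.98 -122.66]
t 14.62 pos [ 686.3 -115.8  167.3] psi -122.65 F [ 0.1 -0.1 -0.7] M [ 0.025 -0.143 -0.041] q6 -67.86 eff6 -0.0 w 45.3
[np.float64(-0.0), np.float64(0.99), np.float64(0.025)] wx -0.059 rows>= 2.0
[np.float64(-0.0), np.float64(0.99), np.float64(0.413)] wx -0.064 rows>= 2.2
[np.float64(-0.0), np.float64(0.097), np.float64(0.099)] wx -0.009 rows>= 0.3
end cmd [502.61   7.99 164.98 -75.14]
```

Request:
send_rows --commands '[[[0,0.5,0.013,-0.03,0,0],[0,0.99,0.025,-0.059,0,0],[0,0.99,0.025,-0.059,0,0]]]'

```text
time_s: 15.0
ee_pos: [599.1, -58.2, 163.5]
ee_rot: [92.8, 89.7, 171.5]
force: [0.5, 0.5, 1.3]
gripper_width: 45.8
```

Request:
send_rows --commands '[[[0,0.5,0.2,-0.03,0,0],[0,0.99,0.413,-0.06,0,0],[0,0.99,0.413,-0.064,0,0]]]'

```text
time_s: 15.38
ee_pos: [511.4, 1.3, 164.1]
ee_rot: [76.3, 89.8, 178.1]
force: [1.4, -0.2, 0.1]
gripper_width: 45.3
```

Request:
send_rows --commands '[[[0,0.097,0.099,-0.009,0,0],[0,0.097,0.099,-0.009,0,0],[0,0.097,0.099,-0.009,0,0]]]'

```text
time_s: 15.75
ee_pos: [503.8, 7.4, 164.7]
ee_rot: [-138.5, 90.0, -33.8]
force: [-0.2, -0.1, 0.4]
gripper_width: 45.6
```

```bash
python3 -c "
from h import *
wristlook('w')"
```

```text
t 15.75 pos [503.8   7.4 164.7] psi -75.24 F [-0.2 -0.1  0.4] M [ 0.113 -0.138  0.003] q6 -105.2 eff6 0.005 w 45.6
[323. 229.] 1131 [502.4   7.8] [45.3 14.7] 15.1
[ 94. 226.] 734 [ 546.9 -152.2] [15.  38.2] 66.3
```

Request:
send_rows --commands '[[[0.3,0,0,0,0,0],[0.58,0,0,0,0,0],[0.58,0,0,0,0,0],[0.58,0,0,0,0,0]]]'

```text
time_s: 16.3
ee_pos: [503.7, 7.7, 107.7]
ee_rot: [-111.3, 89.9, -6.5]
force: [0.1, -0.1, 0.4]
gripper_width: 45.7
```

Request:
send_rows --commands '[[[0,0,0,0,0,0],[0,0,0,0,0,0],[0,0,0,0,0,0],[0,0,0,0,0,0]]]' --jaw 1

```text
time_s: 16.8
ee_pos: [502.8, 8.1, 107.3]
ee_rot: [-92.8, 90.0, 12.0]
force: [-0.1, -0.2, 1.9]
gripper_width: 14.4
```

Request:
send_rows --commands '[[[0,0,0,0.008,0,0],[0,0,0,0.016,0,0],[0,0,0,0.024,0,0],[0,0,0,0.032,0,0]]]'

```text
time_s: 17.3
ee_pos: [502.7, 8.2, 107.3]
ee_rot: [-82.2, 90.0, 11.1]
force: [-0.3, 0.5, 1.5]
gripper_width: 14.9
```

```bash
python3 -c "
from h import *
sent(.58,0,0,0.0);sent(0,0,0,.032);st()"
```

```text
cmd [502.61   7.99 106.98 -75.14]
cmd [502.61   7.99 106.98 -86.66]
t 17.3 pos [502.7   8.2 107.3] psi -86.71 F [-0.3  0.5  1.5] M [ 0.241 -0.081  0.154] q6 -93.67 eff6 -0.14 w 14.9
```

Request:
send_rows --commands '[[[0,0,0,0.008,0,0],[0,0,0,0.016,0,0]]]'

```text
time_s: 17.55
ee_pos: [502.7, 8.2, 107.3]
ee_rot: [-63.8, 90.0, 23.7]
force: [-0.9, 1.4, 2.4]
gripper_width: 14.4
```

```bash
python3 -c "
from h import *
sent(0,0,0,0.016);st()"
```

```text
cmd [502.61   7.99 106.98 -92.42]
t 17.55 pos [502.7   8.2 107.3] psi -92.47 F [-0.9  1.4  2.4] M [ 0.285 -0.06   0.183] q6 -87.92 eff6 -0.14 w 14.4
```

Request:
send_rows --commands '[[[0,0,0,0.008,0,0],[0,0,0,0.016,0,0]]]'

```text
time_s: 17.8
ee_pos: [502.8, 8.3, 107.3]
ee_rot: [-50.0, 90.0, 31.8]
force: [-0.1, 0.8, 2.2]
gripper_width: 14.3
```

```bash
python3 -c "
from h import *
sent(0,0,0,0.016);st()"
```

```text
cmd [502.61   7.99 106.98 -98.18]
t 17.8 pos [502.8   8.3 107.3] psi -98.23 F [-0.1  0.8  2.2] M [ 0.368 -0.079  0.231] q6 -82.16 eff6 -0.113 w 14.3
```

Request:
send_rows --commands '[[[0,0,0,0.008,0,0],[0,0,0,0.016,0,0]]]'

```text
time_s: 18.05
ee_pos: [502.8, 8.3, 107.3]
ee_rot: [-48.4, 90.0, 27.6]
force: [-1.0, 1.8, 1.3]
gripper_width: 14.6
```

```bash
python3 -c "
from h import *
sent(0,0,0,0.016);st()"
```

```text
cmd [ 502.61    7.99  106.98 -103.94]
t 18.05 pos [502.8   8.3 107.3] psi -103.97 F [-1.   1.8  1.3] M [ 0.387 -0.149  0.273] q6 -76.41 eff6 -0.015 w 14.6
```

Request:
send_rows --commands '[[[0,0,0,0,0,0],[0,0,0,0,0,0],[0,0,0,0,0,0]]]'

```text
time_s: 18.42
ee_pos: [502.8, 8.3, 107.3]
ee_rot: [-25.7, 90.0, 50.3]
force: [-1.4, 2.5, 5.7]
gripper_width: 14.8
```

Request:
send_rows --commands '[[[0,0,0,0.008,0,0],[0,0,0,0.016,0,0],[0,0,0,0.024,0,0],[0,0,0,0.032,0,0],[0,0,0,0.04,0,0]]]'

```text
time_s: 19.05
ee_pos: [502.8, 8.4, 107.3]
ee_rot: [-23.5, 89.9, 38.1]
force: [-1.0, 5.0, 4.1]
gripper_width: 14.8
```

```bash
python3 -c "
from h import *
sent(0,0,0,0.04);st()"
```

```text
cmd [ 502.61    7.99  106.98 -118.34]
t 19.05 pos [502.8   8.4 107.3] psi -118.35 F [-1.   5.   4.1] M [ 0.789 -0.003  0.376] q6 -62.04 eff6 0.019 w 14.8
```

Request:
send_rows --commands '[[[0,0,0,0.008,0,0],[0,0,0,0.016,0,0],[0,0,0,0.024,0,0]]]'

```text
time_s: 19.42
ee_pos: [502.9, 8.5, 107.3]
ee_rot: [-12.5, 89.9, 40.5]
force: [-1.0, 4.5, 4.8]
gripper_width: 14.8
```

```bash
python3 -c "
from h import *
sent(0,0,0,0.024);st()"
```

```text
cmd [ 502.61    7.99  106.98 -126.98]
t 19.43 pos [502.9   8.5 107.3] psi -126.99 F [-1.   4.5  4.8] M [0.725 0.028 0.362] q6 -53.4 eff6 0.04 w 14.8
```

Request:
send_rows --commands '[[[0,0,0,0.008,0,0],[0,0,0,0.016,0,0]]]'

```text
time_s: 19.68
ee_pos: [502.9, 8.5, 107.3]
ee_rot: [-6.8, 89.9, 40.4]
force: [-0.7, 4.2, 5.0]
gripper_width: 14.2
```

```bash
python3 -c "
from h import *
sent(0,0,0,0.016);st()"
```

```text
cmd [ 502.61    7.99  106.98 -132.74]
t 19.68 pos [502.9   8.5 107.3] psi -132.75 F [-0.7  4.2  5. ] M [ 0.755 -0.04   0.38 ] q6 -47.64 eff6 0.054 w 14.2
```

Request:
send_rows --commands '[[[0,0,0,0.008,0,0]]]'

```text
time_s: 19.8
ee_pos: [502.9, 8.6, 107.3]
ee_rot: [-2.1, 89.9, 42.3]
force: [0.2, 3.7, 4.9]
gripper_width: 15.0
```

```bash
python3 -c "
from h import *
sent(0,0,0,0.008);st()"
```

```text
cmd [ 502.61    7.99  106.98 -135.62]
t 19.8 pos [502.9   8.6 107.3] psi -135.63 F [0.2 3.7 4.9] M [ 0.819 -0.027  0.411] q6 -44.76 eff6 0.063 w 15.0
```

Request:
send_rows --commands '[[[0,0,0,0.008,0,0]]]'

```text
time_s: 19.92
ee_pos: [502.9, 8.6, 107.3]
ee_rot: [-2.4, 89.9, 39.1]
force: [-0.3, 4.3, 5.1]
gripper_width: 15.0
```

```bash
python3 -c "
from h import *
sent(0,0,0,0.008);st()"
```

```text
cmd [ 502.61    7.99  106.98 -138.5 ]
t 19.93 pos [502.9   8.6 107.3] psi -138.5 F [-0.3  4.3  5.1] M [ 0.792 -0.066  0.408] q6 -41.89 eff6 0.124 w 15.0
```

Request:
send_rows --commands '[[[0,0,0,0,0,0],[0,0,0,0,0,0],[0,0,0,0,0,0],[-0.3,0,0,0,0,0],[-0.58,0,0,0,0,0],[-0.58,0,0,0,0,0]]]' --jaw 0

```text
time_s: 20.68
ee_pos: [504.0, 7.8, 166.7]
ee_rot: [-45.6, 89.7, -4.1]
force: [0.4, -0.8, 0.1]
gripper_width: 45.6
```

```bash
python3 -c "
from h import *
sent(-0.58,0,0,0);wristlook('w');route(685,-115.4,165,-122.7)"
```

```text
cmd [ 502.61    7.99  164.98 -138.5 ]
t 20.68 pos [504.    7.8 166.7] psi -138.49 F [ 0.4 -0.8  0.1] M [ 0.028 -0.148 -0.013] q6 -41.91 eff6 -0.001 w 45.6
[321. 227.] 1087 [501.9   8.7] [15.  45.3] 44.6
[np.float64(-0.0), np.float64(-0.99), np.float64(0.255)] wx -0.02 rows>= 1.6
[np.float64(-0.0), np.float64(-0.99), np.float64(0.125)] wx -0.02 rows>= 1.6
[np.float64(-0.0), np.float64(-0.182), np.float64(-0.0)] wx -0.004 rows>= 0.3
end cmd [ 685.01 -115.4   164.98 -122.66]
```

Request:
send_rows --commands '[[[0,-0.5,0.13,-0.01,0,0],[0,-0.99,0.255,-0.02,0,0],[0,-0.99,0.255,-0.02,0,0]]]'

```text
time_s: 21.1
ee_pos: [588.8, -51.0, 162.6]
ee_rot: [144.0, 89.9, -167.4]
force: [-0.1, 1.2, -0.4]
gripper_width: 45.4
```

Request:
send_rows --commands '[[[0,-0.5,0.06,-0.01,0,0],[0,-0.99,0.125,-0.02,0,0],[0,-0.99,0.125,-0.02,0,0]]]'

```text
time_s: 21.48
ee_pos: [670.5, -106.4, 162.4]
ee_rot: [121.2, 89.9, 177.0]
force: [-1.0, 0.0, -0.2]
gripper_width: 45.7
```

Request:
send_rows --commands '[[[0,-0.182,0,-0.004,0,0],[0,-0.182,0,-0.004,0,0],[0,-0.182,0,-0.004,0,0]]]'

```text
time_s: 21.85
ee_pos: [683.5, -114.4, 164.5]
ee_rot: [105.8, 89.9, 163.1]
force: [-0.3, -0.1, 0.6]
gripper_width: 45.4
```

```bash
python3 -c "
from h import *
wristlook('w')"
```

```text
t 21.85 pos [ 683.5 -114.4  164.5] psi -122.66 F [-0.3 -0.1  0.6] M [ 0.09  -0.169  0.041] q6 -67.8 eff6 0.005 w 45.4
[506.  38.] 2005 [638.1  46.6] [14.9 45.6] 84.0
[157.  99.] 1783 [ 552.3 -154.6] [15.6 45.2] 65.0
[322. 233.] 1103 [ 685.7 -115.2] [14.3 46.1] 57.0
```

Request:
send_rows --commands '[[[0.3,0,0,0,0,0],[0.58,0,0,0,0,0],[0.58,0,0,0,0,0],[0.58,0,0,0,0,0]]]'

```text
time_s: 22.4
ee_pos: [685.4, -115.2, 108.3]
ee_rot: [-68.3, 89.9, -10.9]
force: [-0.2, 0.1, 0.3]
gripper_width: 45.7
```

Request:
send_rows --commands '[[[0,0,0,0,0,0],[0,0,0,0,0,0],[0,0,0,0,0,0],[0,0,0,0,0,0]]]' --jaw 1

```text
time_s: 22.9
ee_pos: [685.3, -115.3, 107.4]
ee_rot: [-43.2, 89.9, 14.1]
force: [0.5, 0.9, 1.4]
gripper_width: 15.0
```

Request:
send_rows --commands '[[[0,0,0,0.008,0,0],[0,0,0,0.016,0,0],[0,0,0,0.024,0,0],[0,0,0,0.032,0,0],[0,0,0,0.04,0,0],[0,0,0,0.048,0,0]]]'

```text
time_s: 23.65
ee_pos: [685.4, -115.2, 107.3]
ee_rot: [-44.2, 90.0, -4.2]
force: [0.6, 1.5, 1.4]
gripper_width: 15.1
```

```bash
python3 -c "
from h import *
sent(.58,0,0,0.0);sent(0,0,0,.048);st()"
```

```text
cmd [ 685.01 -115.4   106.98 -122.66]
cmd [ 685.01 -115.4   106.98 -139.94]
t 23.65 pos [ 685.4 -115.2  107.3] psi -139.96 F [0.6 1.5 1.4] M [ 0.191 -0.195  0.451] q6 -50.53 eff6 0.028 w 15.1
```

Request:
send_rows --commands '[[[0,0,0,0.008,0,0],[0,0,0,0.016,0,0],[0,0,0,0.024,0,0]]]'

```text
time_s: 24.02
ee_pos: [685.4, -115.2, 107.3]
ee_rot: [-35.4, 89.9, -4.0]
force: [0.7, 0.8, 0.8]
gripper_width: 14.9
```

```bash
python3 -c "
from h import *
sent(0,0,0,0.024);st()"
```

```text
cmd [ 685.01 -115.4   106.98 -148.58]
t 24.02 pos [ 685.4 -115.2  107.3] psi -148.6 F [0.7 0.8 0.8] M [ 0.169 -0.207  0.404] q6 -41.89 eff6 0.05 w 14.9
```

Request:
send_rows --commands '[[[0,0,0,0.008,0,0]]]'

```text
time_s: 24.15
ee_pos: [685.4, -115.1, 107.3]
ee_rot: [-31.7, 89.9, -3.1]
force: [0.7, 1.5, 2.3]
gripper_width: 14.9
```

```bash
python3 -c "
from h import *
sent(0,0,0,0.008);st()"
```

```text
cmd [ 685.01 -115.4   106.98 -151.46]
t 24.15 pos [ 685.4 -115.1  107.3] psi -151.48 F [0.7 1.5 2.3] M [ 0.23  -0.158  0.388] q6 -39.01 eff6 0.057 w 14.9
```

Request:
send_rows --commands '[[[0,0,0,0.008,0,0]]]'

```text
time_s: 24.28
ee_pos: [685.4, -115.1, 107.4]
ee_rot: [-27.1, 89.9, -1.4]
force: [0.6, 1.3, 1.0]
gripper_width: 14.9
```

```bash
python3 -c "
from h import *
sent(0,0,0,0.008);st()"
```

```text
cmd [ 685.01 -115.4   106.98 -154.34]
t 24.27 pos [ 685.4 -115.1  107.4] psi -154.35 F [0.6 1.3 1. ] M [ 0.213 -0.237  0.434] q6 -36.14 eff6 0.093 w 14.9
```

Request:
send_rows --commands '[[[0,0,0,0.004,0,0]]]'

```text
time_s: 24.4
ee_pos: [685.4, -115.1, 107.4]
ee_rot: [-23.7, 89.9, 0.6]
force: [1.0, 2.6, 1.0]
gripper_width: 14.1
```

Request:
send_rows --commands '[[[0,0,0,0,0,0],[0,0,0,0,0,0],[0,0,0,0,0,0],[-0.3,0,0,0,0,0],[-0.58,0,0,0,0,0],[-0.58,0,0,0,0,0]]]' --jaw 0

```text
time_s: 25.15
ee_pos: [686.4, -115.8, 167.6]
ee_rot: [-36.3, 89.7, -12.1]
force: [-0.7, -0.4, -0.3]
gripper_width: 45.5
```

```bash
python3 -c "
from h import *
sent(0,0,0,.004);sent(-0.58,0,0,0);wristlook('w');route(636.9,47.5,165,-96.2)"
```

```text
cmd [ 685.01 -115.4   106.98 -155.78]
cmd [ 685.01 -115.4   164.98 -155.78]
t 25.15 pos [ 686.4 -115.8  167.6] psi -155.78 F [-0.7 -0.4 -0.3] M [-0.023 -0.061 -0.015] q6 -34.73 eff6 -0.0 w 45.5
[126. 203.] 1319 [ 551.3 -154.2] [16.5 45. ] 65.0
[320. 228.] 1058 [ 684.3 -114.8] [15.  45.5] 26.2
[np.float64(-0.0), np.float64(0.99), np.float64(0.135)] wx -0.097 rows>= 3.3
[np.float64(-0.0), np.float64(0.514), np.float64(0.474)] wx -0.068 rows>= 2.3
end cmd [636.88  47.47 164.98 -96.38]
```

Request:
send_rows --commands '[[[0,0.33,0.045,-0.028,0,0],[0,0.66,0.09,-0.056,0,0],[0,0.99,0.135,-0.084,0,0],[0,0.99,0.135,-0.097,0,0]]]'

```text
time_s: 25.7
ee_pos: [655.0, -17.2, 163.2]
ee_rot: [110.3, 89.8, 169.8]
force: [0.8, -0.8, -0.8]
gripper_width: 45.7
```

Request:
send_rows --commands '[[[0,0.2,0.18,-0.026,0,0],[0,0.4,0.36,-0.052,0,0],[0,0.514,0.474,-0.068,0,0],[0,0.514,0.474,-0.068,0,0]]]'

```text
time_s: 26.2
ee_pos: [635.8, 48.3, 163.4]
ee_rot: [101.9, 89.8, -174.4]
force: [-0.7, -0.5, 1.2]
gripper_width: 45.8
```

```bash
python3 -c "
from h import *
wristlook('w')"
```

```text
t 26.2 pos [635.8  48.3 163.4] psi -96.35 F [-0.7 -0.5  1.2] M [ 0.102 -0.133  0.024] q6 -80.34 eff6 -0.156 w 45.8
[230.  35.] 1900 [504.5   7.4] [15.4 44.8] 45.0
[  8. 141.] 1200 [ 553.1 -150.1] [12.1 46.4] 73.6
[321. 233.] 1112 [637.5  46.8] [14.5 45.7] 83.6
[130. 305.] 338 [ 680.2 -106.6] [14.5 25.4] 26.4
```

Request:
send_rows --commands '[[[0.3,0,0,0,0,0],[0.58,0,0,0,0,0],[0.58,0,0,0,0,0],[0.58,0,0,0,0,0]]]'

```text
time_s: 26.75
ee_pos: [637.6, 46.9, 107.6]
ee_rot: [-92.1, 89.9, -8.5]
force: [-0.0, 0.3, 1.3]
gripper_width: 45.9
```

Request:
send_rows --commands '[[[0,0,0,0,0,0],[0,0,0,0,0,0],[0,0,0,0,0,0],[0,0,0,0,0,0]]]' --jaw 1

```text
time_s: 27.25
ee_pos: [637.1, 47.8, 107.4]
ee_rot: [-53.7, 89.9, 30.0]
force: [0.2, 0.4, 1.1]
gripper_width: 14.9
```

Request:
send_rows --commands '[[[0,0,0,0.008,0,0],[0,0,0,0.016,0,0],[0,0,0,0.024,0,0],[0,0,0,0.032,0,0],[0,0,0,0.04,0,0],[0,0,0,0.048,0,0]]]'

```text
time_s: 28.0
ee_pos: [637.1, 47.9, 107.4]
ee_rot: [-50.0, 90.0, 16.3]
force: [-0.7, 0.9, 2.2]
gripper_width: 14.7
```

```bash
python3 -c "
from h import *
sent(.58,0,0,0.0);sent(0,0,0,.048);st()"
```

```text
cmd [636.88  47.47 106.98 -96.38]
cmd [ 636.88   47.47  106.98 -113.66]
t 28.0 pos [637.1  47.9 107.4] psi -113.68 F [-0.7  0.9  2.2] M [ 0.3   -0.124  0.345] q6 -63.07 eff6 0.025 w 14.7
```

Request:
send_rows --commands '[[[0,0,0,0.008,0,0],[0,0,0,0.016,0,0],[0,0,0,0.024,0,0]]]'

```text
time_s: 28.38
ee_pos: [637.2, 48.0, 107.4]
ee_rot: [-37.1, 89.9, 20.6]
force: [0.9, 1.5, 1.8]
gripper_width: 14.8
```

```bash
python3 -c "
from h import *
sent(0,0,0,0.024);st()"
```

```text
cmd [ 636.88   47.47  106.98 -122.3 ]
t 28.38 pos [637.2  48.  107.4] psi -122.31 F [0.9 1.5 1.8] M [ 0.336 -0.107  0.379] q6 -54.43 eff6 0.047 w 14.8
```

Request:
send_rows --commands '[[[0,0,0,0.008,0,0]]]'

```text
time_s: 28.5
ee_pos: [637.2, 48.0, 107.4]
ee_rot: [-32.8, 89.9, 22.1]
force: [-0.3, 1.9, 2.2]
gripper_width: 14.7
```

```bash
python3 -c "
from h import *
sent(0,0,0,0.008);st()"
```

```text
cmd [ 636.88   47.47  106.98 -125.18]
t 28.5 pos [637.2  48.  107.4] psi -125.19 F [-0.3  1.9  2.2] M [ 0.251 -0.117  0.376] q6 -51.55 eff6 0.054 w 14.7
```

Request:
send_rows --commands '[[[0,0,0,0.008,0,0]]]'

```text
time_s: 28.62
ee_pos: [637.2, 48.0, 107.4]
ee_rot: [-32.8, 89.9, 19.1]
force: [-1.6, 2.2, 1.4]
gripper_width: 14.8
```

```bash
python3 -c "
from h import *
sent(0,0,0,0.008);st()"
```

```text
cmd [ 636.88   47.47  106.98 -128.06]
t 28.62 pos [637.2  48.  107.4] psi -128.07 F [-1.6  2.2  1.4] M [ 0.335 -0.127  0.346] q6 -48.67 eff6 0.064 w 14.8
```

Request:
send_rows --commands '[[[0,0,0,0.008,0,0]]]'

```text
time_s: 28.75
ee_pos: [637.2, 48.0, 107.4]
ee_rot: [-28.0, 89.9, 21.1]
force: [-0.5, 1.5, 0.3]
gripper_width: 14.9
```

```bash
python3 -c "
from h import *
sent(0,0,0,0.008);st()"
```

```text
cmd [ 636.88   47.47  106.98 -130.94]
t 28.75 pos [637.2  48.  107.4] psi -130.94 F [-0.5  1.5  0.3] M [ 0.317 -0.127  0.475] q6 -45.8 eff6 0.125 w 14.9
```

Request:
send_rows --commands '[[[0,0,0,0,0,0],[0,0,0,0,0,0],[0,0,0,0,0,0],[-0.3,0,0,0,0,0],[-0.58,0,0,0,0,0],[-0.58,0,0,0,0,0]]]' --jaw 0

```text
time_s: 29.5
ee_pos: [638.4, 47.4, 167.3]
ee_rot: [-47.5, 89.7, 1.6]
force: [0.8, 0.9, 0.0]
gripper_width: 45.3
```

```bash
python3 -c "
from h import *
sent(-0.58,0,0,0);wristlook('w');route(550.7,-154.8,165,-115.3)"
```

```text
cmd [ 636.88   47.47  164.98 -130.94]
t 29.5 pos [638.4  47.4 167.3] psi -130.93 F [0.8 0.9 0. ] M [ 0.07  -0.136 -0.002] q6 -45.84 eff6 -0.001 w 45.3
[141. 120.] 1611 [503.    8.3] [15.6 45.4] 44.5
[321. 227.] 1057 [636.3  47.9] [15.  45.8] 52.3
[np.float64(-0.0), np.float64(-0.319), np.float64(-0.99)] wx -0.021 rows>= 1.7
[np.float64(-0.0), np.float64(-0.18), np.float64(-0.99)] wx -0.019 rows>= 1.6
[np.float64(-0.0), np.float64(-0.009), np.float64(-0.152)] wx -0.003 rows>= 0.2
end cmd [ 550.7  -154.8   164.98 -115.46]
```

Request:
send_rows --commands '[[[0,-0.16,-0.5,-0.01,0,0],[0,-0.319,-0.99,-0.021,0,0],[0,-0.319,-0.99,-0.021,0,0]]]'

```text
time_s: 29.92
ee_pos: [593.9, -50.8, 163.4]
ee_rot: [129.6, 89.8, -174.0]
force: [1.3, 0.8, 0.1]
gripper_width: 45.6
```

Request:
send_rows --commands '[[[0,-0.09,-0.5,-0.01,0,0],[0,-0.18,-0.99,-0.019,0,0],[0,-0.18,-0.99,-0.019,0,0]]]'

```text
time_s: 30.3
ee_pos: [555.5, -142.3, 163.9]
ee_rot: [106.4, 89.9, 169.7]
force: [-0.1, 0.5, 0.1]
gripper_width: 45.3
```

Request:
send_rows --commands '[[[0,-0.009,-0.152,-0.003,0,0],[0,-0.009,-0.152,-0.003,0,0],[0,-0.009,-0.152,-0.003,0,0]]]'

```text
time_s: 30.68
ee_pos: [551.2, -153.5, 164.5]
ee_rot: [47.3, 90.0, 111.8]
force: [-0.4, 0.7, 0.1]
gripper_width: 45.5
```

```bash
python3 -c "
from h import *
wristlook('w')"
```

```text
t 30.68 pos [ 551.2 -153.5  164.5] psi -115.43 F [-0.4  0.7  0.1] M [ 0.063 -0.128  0.008] q6 -81.32 eff6 0.007 w 45.5
[523.  59.] 1967 [503.3   7. ] [15.4 45.6] 45.0
[624. 221.] 1356 [637.   45.8] [15.8 45.4] 51.4
[320. 230.] 1111 [ 550.9 -154.8] [14.7 45.6] 65.0
```

Request:
send_rows --commands '[[[0.3,0,0,0,0,0],[0.58,0,0,0,0,0],[0.58,0,0,0,0,0],[0.58,0,0,0,0,0]]]'

```text
time_s: 31.22
ee_pos: [551.6, -154.6, 107.9]
ee_rot: [-79.7, 89.9, -15.1]
force: [-0.2, -1.2, 0.2]
gripper_width: 45.9
```

Request:
send_rows --commands '[[[0,0,0,0,0,0],[0,0,0,0,0,0],[0,0,0,0,0,0],[0,0,0,0,0,0]]]' --jaw 1

```text
time_s: 31.72
ee_pos: [550.9, -154.7, 107.3]
ee_rot: [-59.9, 90.0, 4.6]
force: [1.1, 0.7, 2.1]
gripper_width: 14.6
```

Request:
send_rows --commands '[[[0,0,0,0.008,0,0],[0,0,0,0.016,0,0],[0,0,0,0.024,0,0],[0,0,0,0.032,0,0],[0,0,0,0.04,0,0],[0,0,0,0.048,0,0]]]'

```text
time_s: 32.48
ee_pos: [551.0, -154.7, 107.4]
ee_rot: [-58.3, 90.0, -11.1]
force: [0.2, 1.5, 2.0]
gripper_width: 14.7
```

```bash
python3 -c "
from h import *
sent(.58,0,0,0.0);sent(0,0,0,.048);st()"
```

```text
cmd [ 550.7  -154.8   106.98 -115.46]
cmd [ 550.7  -154.8   106.98 -132.74]
t 32.48 pos [ 551.  -154.7  107.4] psi -132.77 F [0.2 1.5 2. ] M [ 0.24  -0.142  0.349] q6 -64.07 eff6 0.032 w 14.7
```

Request:
send_rows --commands '[[[0,0,0,0.008,0,0],[0,0,0,0.016,0,0]]]'

```text
time_s: 32.72
ee_pos: [551.0, -154.6, 107.3]
ee_rot: [-49.2, 90.0, -7.7]
force: [0.5, 1.4, 1.1]
gripper_width: 15.0
```

```bash
python3 -c "
from h import *
sent(0,0,0,0.016);st()"
```

```text
cmd [ 550.7  -154.8   106.98 -138.5 ]
t 32.73 pos [ 551.  -154.6  107.3] psi -138.52 F [0.5 1.4 1.1] M [ 0.205 -0.213  0.415] q6 -58.31 eff6 0.046 w 15.0
```

Request:
send_rows --commands '[[[0,0,0,0.008,0,0]]]'

```text
time_s: 32.85
ee_pos: [551.0, -154.6, 107.3]
ee_rot: [-45.2, 90.0, -6.6]
force: [0.6, 1.3, 2.1]
gripper_width: 14.7
```

```bash
python3 -c "
from h import *
sent(0,0,0,0.008);st()"
```

```text
cmd [ 550.7  -154.8   106.98 -141.38]
t 32.85 pos [ 551.  -154.6  107.3] psi -141.4 F [0.6 1.3 2.1] M [ 0.216 -0.133  0.333] q6 -55.43 eff6 0.053 w 14.7
```

Request:
send_rows --commands '[[[0,0,0,0.008,0,0]]]'

```text
time_s: 32.98
ee_pos: [551.1, -154.6, 107.3]
ee_rot: [-42.7, 90.0, -7.0]
force: [0.7, 1.1, 1.8]
gripper_width: 14.2
```

```bash
python3 -c "
from h import *
sent(0,0,0,0.008);st()"
```

```text
cmd [ 550.7  -154.8   106.98 -144.26]
t 32.98 pos [ 551.1 -154.6  107.3] psi -144.28 F [0.7 1.1 1.8] M [ 0.251 -0.142  0.407] q6 -52.55 eff6 0.064 w 14.2
```

Request:
send_rows --commands '[[[0,0,0,0.008,0,0]]]'

```text
time_s: 33.1
ee_pos: [551.1, -154.6, 107.3]
ee_rot: [-37.9, 90.0, -5.0]
force: [0.6, 2.0, 2.2]
gripper_width: 14.9
```

```bash
python3 -c "
from h import *
sent(0,0,0,0.008);st()"
```

```text
cmd [ 550.7  -154.8   106.98 -147.14]
t 33.1 pos [ 551.1 -154.6  107.3] psi -147.15 F [0.6 2.  2.2] M [ 0.219 -0.172  0.42 ] q6 -49.68 eff6 0.124 w 14.9
```

Knob 3 is now solid too. I'll release it, back off and check.

Request:
send_rows --commands '[[[0,0,0,0,0,0],[0,0,0,0,0,0],[0,0,0,0,0,0],[-0.3,0,0,0,0,0],[-0.6,0,0,0,0,0],[-0.9,0,0,0,0,0],[-0.9,0,0,0,0,0]]]' --jaw 0

```text
time_s: 33.98
ee_pos: [552.1, -155.3, 199.3]
ee_rot: [-50.9, 89.7, -18.1]
force: [0.8, -0.6, -0.2]
gripper_width: 45.7
```

Run:
```python
from h import *
wristlook('w')
for n in ("top","scene"):
    p,d=env.grab_frame(n); cv2.imwrite(f"pics/{n}1.png",p[:,:,::-1])
    P=cloud(n,d)
    if n=="scene":
        for k,(x,y,_) in KN.items():
            T=P[(np.hypot(P[...,0]-x,P[...,1]-y)<32)&(P[...,2]>137)&(P[...,2]<145)][:,:2].astype(np.float32)
            if len(T)>5:
                w,V=np.linalg.eigh(np.cov(T.T)); a=V[:,1]; print(k,len(T),np.degrees(np.arctan(a[1]/a[0])).round(1))
```

```text
t 33.98 pos [ 552.1 -155.3  199.3] psi -147.13 F [ 0.8 -0.6 -0.2] M [-0.02  -0.114  0.047] q6 -49.72 eff6 -0.001 w 45.7
[394.  11.] 488 [512.6  -2.9] [14.1 15.5] 42.9
[575.  51.] 1431 [636.2  47. ] [16.1 45.6] 50.8
[321. 214.] 803 [ 550.  -153.9] [15.  45.6] 36.5
[480. 239.] 221 [ 677.5 -103.1] [14.2 19.3] 29.4
1 156 -37.7
2 200 -63.1
3 107 -61.3
4 140 -45.4
```

View pics/scene1.png

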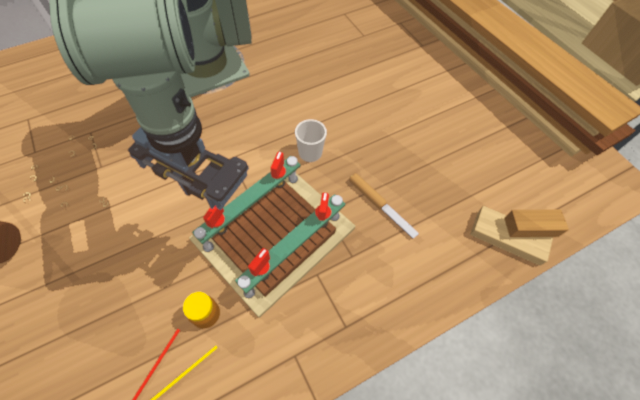

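```bash
python3 -c "
from h import *
env.job_done(); st()"
```

```text
the job is handed in; nothing more can be done
the job is handed in; nothing more can be done
```

I turned all four knobs in two star-order passes and handed the job in at about 34 s of the 72 s allowed. The hand-in gives no verdict. I could not read the clamping forces directly, so the ones below are worked out from torque and angle.

- **First pass (3, 1, 2, 4):** I turned each knob until the torque rose from about 0.20 to 0.31 N m, then a few degrees more. I estimate about 14 to 17 N on each foot.
- **Second pass (4, 2, 1, 3):** I turned each knob until the torque rose steeply, at about 0.46 N m. I estimate about 33 N at the peak, well below 60 N.
- **Knob 4 between passes:** I kept hold of it, pausing 0.4 s with all four feet pressing lightly before tightening it.
- **Last checks:** After release the knobs had sprung back about 2 to 4°. That leaves each about where its spring shuts, roughly 24 to 25 N. The camera angles are good to about 1°, and a foot would have to back off about 15° to fall to 20 N.
- **Surroundings:** In the final picture the cup, jar, chisel and panel look unmoved by eye; I did not measure them. The gripper was clear, with its fingertips about 58 mm above the knob tops.
- **Disagreement:** The J6 torque changed with turning speed. I compared it only at the same speed and checked it against the noisier wrist torque. The two agreed to within about 0.05 N m while turning. At rest the wrist torque is no guide because friction can act either way, and it once read -0.06.

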